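Square a circuit board in the corner of an alignment fixture

TASK

Grip the tall framed circuit board by its top edge and slide it straight up out of the card rack. Carry it upright to the L-shaped squaring fixture and press it into the inner corner, one broad face flat against the long fence and one upright side edge against the short fence, with its lower edge hanging about a centimetre clear of the base plate. Finish still holding it there, pressed against both fences, and leave everything else where it is.

Things in the scene. Friction and masses are not known exactly. Their poses are not given: they have to be found in the camera images.
- tall_card: tall circuit board in a black carrier frame, upright in one of the rack's three slots: 8 mm thick (own x), 110 wide (own y), 125 high (own z), about 0.16 kg, the same from both sides. Its top 30 mm is a solid bar 8 mm thick, where it is gripped; side bars 8 mm thick, 10 wide; green board between them 3 mm thick. Origin: centre of its underside
- short_card_a: one of two shorter boards of the same make in the other slots: 8 x 110 x 85 mm high; origin: centre of its underside. Stays where it is
- short_card_b: the other shorter board, as short_card_a. Stays where it is
- rack: grey card rack, fixed: 150 x 150 mm, two grooved walls 70 mm high along own x, at y = +/-60 mm. Slots at own x = -45, 0, +45 mm, open above; in each a card stands upright, its face along the rack's x, with 1.5 mm play, on ledges 14 mm above the table. A card is free once its underside is over 70 mm above the table. Origin: centre of its underside
- fixture: aluminium squaring fixture, fixed to the table: base plate 110 mm (own x) x 160 mm (own y) x 10 mm, with two fences 70 mm high above the plate at right angles. Origin: centre of its underside, on the table. It may stand to the left or right of the rack
- long_fence: long fence of the fixture: 12 mm thick (own x), 140 mm long (own y), 70 mm high, top 80 mm above the table; its inner face is its +x face, 6 mm from its origin. Origin: centre of its underside, on the base plate. Axes as the fixture's. Rigid; friction on the board 0.5 to 0.7
- short_fence: short fence of the fixture: 62 mm long (own x), 12 mm thick (own y), 70 mm high, top 80 mm above the table; its inner face is its -y face, 6 mm from its origin. Origin: centre of its underside, on the base plate. Axes as the fixture's. Rigid; friction on the board 0.5 to 0.7
- corner (a point): foot of the inner corner where the two fence faces meet, on top of the base plate, 10 mm above the table; axes as the fixture's. The long fence's face runs from it for 128 mm towards own -y, the short fence's for 62 mm towards own +x. A board in the corner has its centre at own x = +4 mm, y = -55 mm
- tape: yellow tape roll lying flat, 54 mm across, 18 mm high, between rack and fixture; origin: centre of its underside
- driver: screwdriver, 160 mm, lying on the table beyond the rack and fixture; origin under its middle
- cleaner: white bottle, 52 mm across, 120 mm high, standing at the left; origin: centre of its underside
- heatsink: finned aluminium heatsink, 50 x 40 x 28 mm, standing at the right; origin: centre of its underside
- screw_tray: grey divided screw tray, 90 x 70 x 25 mm, beyond the rack and fixture; origin: centre of its underside
Things that resemble listed ones, but are neither listed nor needed, are in the scene too. Leave any orange or yellow look-alike of the tall_card alone. Leave any pink or red look-alike of the rack alone.

How it is judged:
On the way:
1. the tall board is held by the fingers, upright and drawn up clear of the rack (z of tall_card in the frame of rack above 0.071 m and contact force between the fingers and tall_card above 2 N and angle between tall_card's own z axis and vertical below 0.3 rad), for 0.1 s.
At the end, for the whole second after the job is handed in: The tall board, gripped and at rest inside the corner (within 6 mm), presses on each fence with over 1 N, its face within 0.07 rad of the long fence and 0.09 rad of upright, its underside 2 to 35 mm above the base plate; nothing else has shifted over 25 mm (contact force between tall_card and long_fence above 1 N and contact force between tall_card and short_fence above 1 N and contact force between the fingers and tall_card above 2 N and z of tall_card in the frame of corner between 0.002 and 0.035 m and x of tall_card in the frame of corner between 0.001 and 0.01 m and y of tall_card in the frame of corner between -0.061 and -0.049 m and angle between the x axis of tall_card and the x axis of fixture, either way round below 0.07 rad and angle between tall_card's own z axis and vertical below 0.09 rad and linear speed of tall_card below 0.02 m/s); the arm keeps its last pose, push and grip.
It fails at once if another thing on the table or in the rack is shifted by more than 25 mm (distance of any of short_card_a, short_card_b, tape, driver, cleaner, heatsink, screw_tray from where it was at the start of the episode above 0.025 m).
It fails at once if the tall board is tipped over (angle between tall_card's own z axis and vertical above 0.6 rad).
It also fails if it takes over 59 s, if anything falls off the work surface, if the arm or the gripper's body presses on something with over 40 N, if the wrist force passes 120 N, or if a joint passes its speed limit or range.

ROBOT

A 7-joint arm with a two-finger parallel gripper is mounted at the origin on the work surface. World frame = base frame: x ahead of the robot, y to its left, z up, the work surface at z = 0. Lengths are in m, angles in rad, forces in N, time in s.
With the tool pointing down it reaches from about 0.4 to 0.875 m from the base axis. Payload 19.3 kg.
Tool frame: the origin (TCP) lies at the very end of the fingers, on their centre line; the grasp point (between the pads) lies 19 mm behind it; z points along the fingers, y is the line along which they close (so a half turn about z gives the same grasp; the last joint's range is limited). The gripper opens to 85 mm and grips with 20 to 120 N. Pads are 22 mm wide; open, the fingers measure 114 mm over their backs; the gripper's body (76 mm by 85 mm) begins 54 mm behind the grasp point. The pads swing forward as they close: fully open they stand 13 mm farther back than shut.
Start: joints at [-1.294, 0.521, -0.036, 1.599, 0.021, 1.021, -0.113], TCP at [0.212, 0.588, 0.231] pointing down, gripper open.
Joint ranges: [-2.91, 2.91], [-0.3, 2.13], [-1.5, 1.42], [0.17, 2.43], [-1.26, 4.41], [0.16, 1.93], [-2.52, 2.52]. Speed limits (rad/s): [1.89, 1.89, 2.39, 2.39, 3.01, 3.01, 3.01].

INTERFACE

Orientations are given as [roll, pitch, yaw] about the fixed x, y, z axes, in that order (R = Rz(yaw) Ry(pitch) Rx(roll)).
In Python, from workcell import bot gives the robot as it stands.
- The arm moves only by the shell command python3 -m crank 'ROWS' [FORCE]. ROWS is a JSON object of lists of equal length, an entry for each row: "travel": the shift along the world's x, y, z in cm, a list of three; "turn": the turn, a rotation vector about the world's x, y, z in degrees, a list of three; "gripper": the closure, from 0 (fully open) to 1 (shut). A call has exactly 5 rows; each row is the pose to reach, as a shift and turn from the pose commanded when the call began; what a row does not reach only later rows make up. A row lasts 1/10 s, in which the tool goes at most 50 mm and 8.59 degrees, less where a joint would pass 70% of its speed; a pose out of reach is approached as far as the arm can. A call with a gripper value outside its range is refused whole. The fingers move at their own pace and stop on an object; FORCE is the grip in N (left out, the last holds). Time passes only in rows, so rows that repeat a pose let the fingers close, or fill a call up. It gives the time, the measured TCP pose, the force, the opening and the grip force at its end, in the units of the state.
- bot.observe(): the state, without advancing time (a new reading comes with each control period).
- bot.grab_frame(name): name is "scene" or "top" or "wrist"; returns a dict with "pixels" (420x560x3 uint8, red, green, blue), "fx", "fy", "cx", "cy" (pixels), "dist" ([k1, k2, p1, p2, k3] as OpenCV has them; the pictures are not rectified), "extrinsics" (4x4, takes a point from world to camera coordinates). Camera axes: x right, y down, z forward; pixel columns grow to the right and rows downward; lengths in m; the calibration is good to about 2 mm. A picture is of the moment at which its call begins. There is no depth.
- bot.job_done(): hands the job in; it is judged then, once.
The state is a dict: "clock": time; "qpos": joint angles; "qd": joint speeds; "joint_efforts": joint torques, N m; "position": TCP position; "tool_rot": TCP orientation; "force": force on the tool from outside, world axes, zero at the start; "moment": the same for the moment, N m; "grip_width": finger opening in m; "finger_force": force on a finger pad.
Only numpy, scipy, OpenCV 4.12 (cv2) and the standard library are available. Lean on these libraries where they do the work, as an engineer would, in place of code of your own. Each camera call takes 0.05 s, during which the arm holds its last target. There are 200 camera calls.

## Working session

There is one attempt and no reset: what is moved stays moved. The work goes in short steps, Python scripts to look and compute and a shell command to move; the robot and the scene stay as the last step left them, time stands still between calls to the robot, and variables do not carry over. Pictures are saved under pics/ and viewed, at most 10 in all, crops included, and the job is handed in when it is done.

```bash
mkdir -p pics
cat > h.py <<'E'
import numpy as np, cv2, json, sys
from workcell import bot
def grab(n,f):
    d=bot.grab_frame(n); cv2.imwrite(f'pics/{f}.png',d['pixels'][:,:,::-1])
    json.dump({k:np.asarray(d[k]).tolist() for k in d if k!='pixels'},open(f'pics/{f}.json','w'))
def cal(f):
    d=json.load(open(f'pics/{f}.json'));K=np.array([[d['fx'],0,d['cx']],[0,d['fy'],d['cy']],[0,0,1]])
    return K,np.array(d['dist']),np.array(d['extrinsics'])
def w(f,uv,z):
    "pixels -> world points on plane z"
    K,D,E=cal(f);uv=np.array(uv,float).reshape(-1,1,2);z=np.broadcast_to(z,len(uv))
    p=cv2.undistortPoints(uv,K,D)[:,0];r=np.c_[p,np.ones(len(p))]@E[:3,:3];c=-E[:3,:3].T@E[:3,3]
    return c+r*((z-c[2])/r[:,2])[:,None]
def px(f,P):
    K,D,E=cal(f);return cv2.projectPoints(np.array(P,float),cv2.Rodrigues(E[:3,:3])[0],E[:3,3],K,D)[0][:,0]
def crop(f,x0,y0,x1,y1,s,o):
    i=cv2.imread(f'pics/{f}.png')[y0:y1,x0:x1];cv2.imwrite(f'pics/{o}.png',cv2.resize(i,None,fx=s,fy=s,interpolation=cv2.INTER_CUBIC))
E
python3 - <<'E'
from h import *
grab('top','top0');grab('scene','sc0');print(bot.observe())
a=cv2.imread('pics/top0.png');b=cv2.imread('pics/sc0.png')
E
```

```text
{'clock': 0.1, 'qpos': array([-1.29418731,  0.52193523, -0.03632972,  1.59991254,  0.02116712,
        1.02108708, -0.11278435]), 'qd': array([-0.00183149, -0.00084331, -0.0003542 , -0.00096816, -0.0008098 ,
       -0.00072398, -0.00012923]), 'joint_efforts': array([ 4.32903646e-03, -9.28476977e+01,  1.98429443e+00, -3.70531476e+01,
        1.82291376e-02,  5.16032655e-03,  6.78832453e-05]), 'position': array([0.21236187, 0.58751968, 0.23080897]), 'tool_rot': array([-3.14063437e+00,  3.63243044e-05,  2.79477242e+00]), 'force': array([ 0.22067229, -0.63383669, -0.59481891]), 'moment': array([-0.0116885 , -0.014111  , -0.00831225]), 'finger_force': 0.0, 'grip_width': 0.08499198533569612}
```

View pics/top0.png

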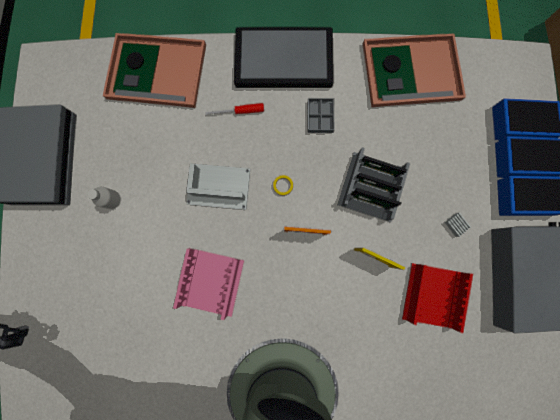

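View pics/sc0.png

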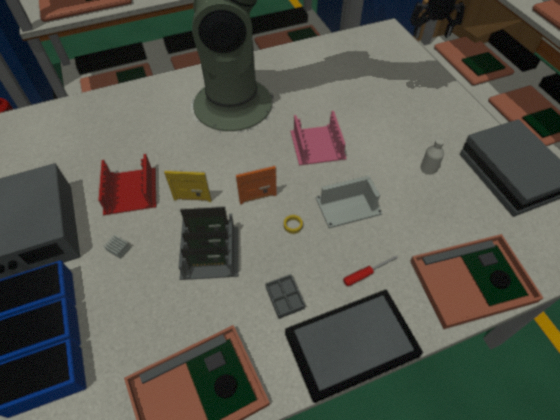

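The top view has the rack at about (375,185), the fixture at (218,187) and the robot at the bottom. In the scene view the rack is at (207,242) and the fixture at (349,203). Next I'll look at enlarged crops.

Run:
```python
from h import *
crop('top0',333,140,418,225,7,'c1');crop('top0',178,155,258,215,10,'c2');crop('sc0',165,195,250,285,6,'c3')
```

```text
(no output)
```

View pics/c1.png

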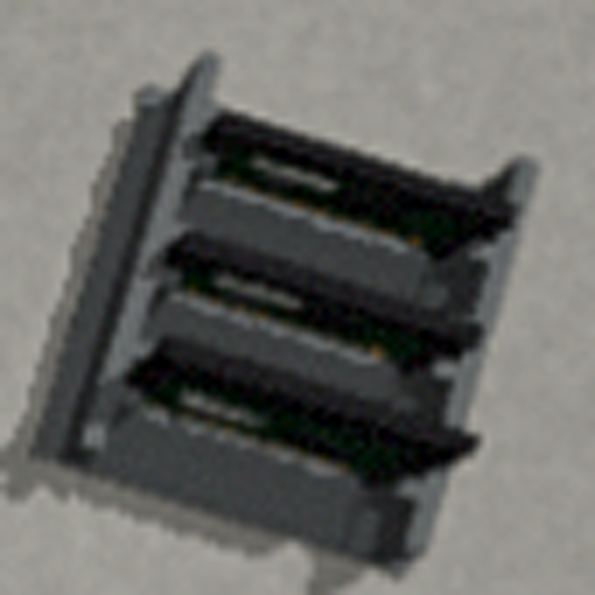

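View pics/c2.png

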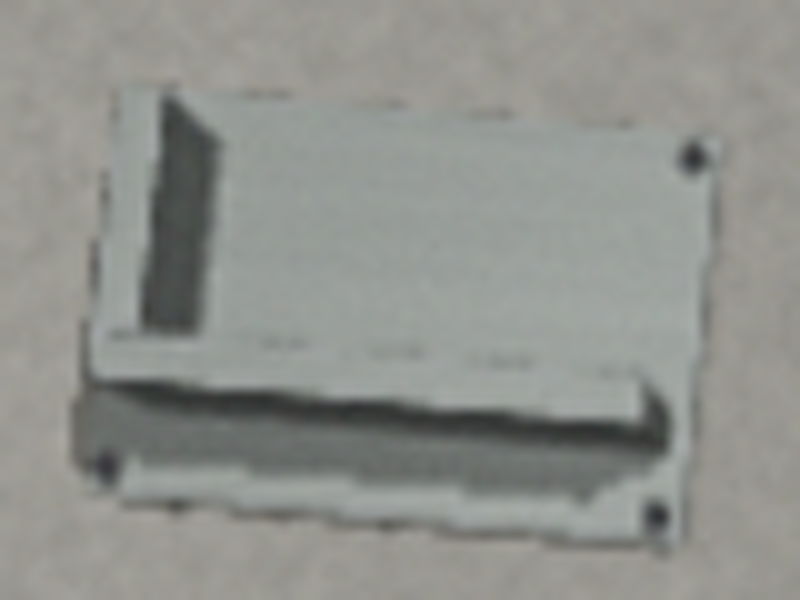

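View pics/c3.png

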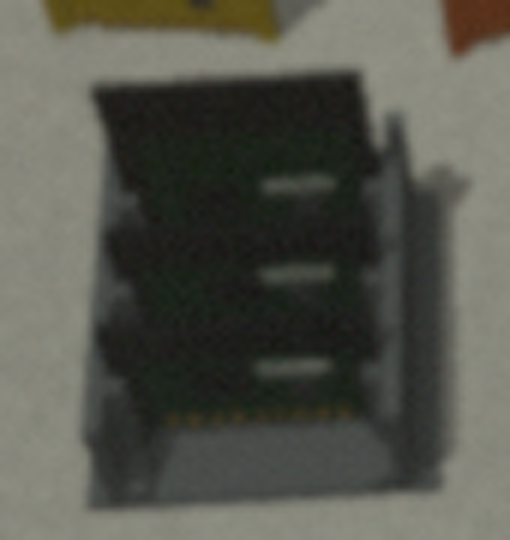

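c1 shows the tall card in the slot nearest the robot, with its top edge running from about (130,375) to (478,443). c2 shows the long fence on the robot side with its inner face towards +x, and the short fence at the left (+y). c3 confirms the top corners at (95,88) and (360,72).

```bash
cat > m.py <<'E'
from h import *
from scipy.optimize import least_squares
def un(pts,x0,y0,s): return [[x0+(a+.5)/s-.5,y0+(b+.5)/s-.5] for a,b in pts]
for f in('top0','sc0'):
    E=cal(f)[2];print(f,'cam',-E[:3,:3].T@E[:3,3])
np.set_printoptions(precision=4,suppress=True)
print('top tall edge L,R',w('top0',un([(130,378),(478,443)],333,140,7),.139))
print('scene tall edge L,R',w('sc0',un([(360,72),(95,88)],165,195,6),.139))
F=un([(718,135),(680,548),(118,92)],178,155,10)
print('plate FR,NR',w('top0',F[:2],.01))
print('fence far-left top', w('top0',F[2:],.08))
print('long fence top: outerL, outerR, innerR, innerL',w('top0',un([(92,380),(640,420),(640,378),(150,335)],178,155,10),.08))
print('short fence top: farL,farR',w('top0',un([(118,92),(165,95)],178,155,10),.08))
E
python3 m.py; python3 -c "
from h import *
crop('sc0',310,170,390,230,9,'c4')"
```

```text
top0 cam [ 0.37834944 -0.01136263  1.07351841]
sc0 cam [ 1.13637544 -0.26150013  0.98995719]
top tall edge L,R [[ 0.5038 -0.1593  0.139 ]
 [ 0.4825 -0.2752  0.139 ]]
scene tall edge L,R [[ 0.5148 -0.1702  0.139 ]
 [ 0.4823 -0.2733  0.139 ]]
plate FR,NR [[0.5887 0.0889 0.01  ]
 [0.4788 0.0975 0.01  ]]
fence far-left top [[0.5861 0.2329 0.08  ]]
long fence top: outerL, outerR, innerR, innerL [[0.5135 0.2372 0.08  ]
 [0.5037 0.1006 0.08  ]
 [0.5141 0.1007 0.08  ]
 [0.5248 0.2229 0.08  ]]
short fence top: farL,farR [[0.5861 0.2329 0.08  ]
 [0.5853 0.2209 0.08  ]]
```

View pics/c4.png

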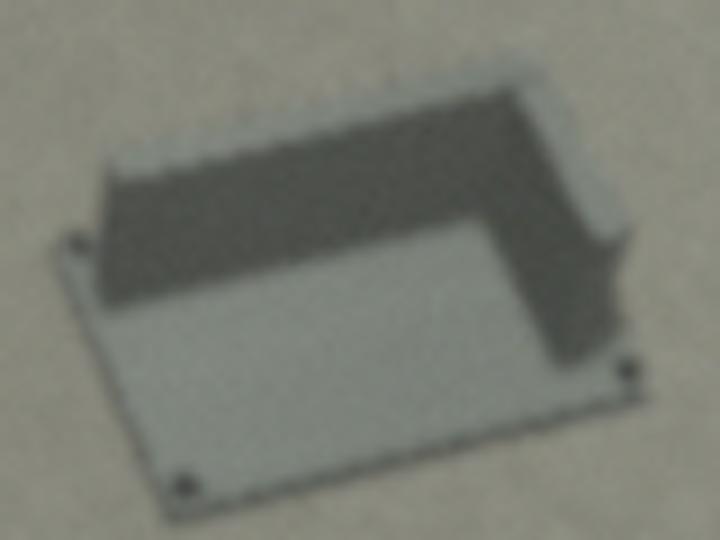

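c4 shows the inner corner foot at (485,215), its top at (515,92), the long fence's end foot at (105,305) and the short fence's end foot at (563,368). These fix the fixture's pose.

```bash
cat > fit.py <<'E'
from m import *
def fit(obs,x0):
    # obs: list (img, pixel, local point)
    def P(p):
        c,s=np.cos(p[2]),np.sin(p[2]);L=np.array([o[2] for o in obs])
        return np.c_[p[0]+c*L[:,0]-s*L[:,1],p[1]+s*L[:,0]+c*L[:,1],L[:,2]]
    def r(p):
        X=P(p);return np.array([px(o[0],[X[i]])[0]-o[1] for i,o in enumerate(obs)]).ravel()
    s=least_squares(r,x0,loss='soft_l1');print(s.x,'res px',np.round(r(s.x).reshape(-1,2),1).tolist());return s.x
T=lambda p:un([p],333,140,7)[0]; S=lambda p:un([p],165,195,6)[0]
h=.055
# origin: tall card centre (rack slot nearest), +x away from robot
obs=[('top0',T((155,342)),(.004,h,.139)),('top0',T((480,437)),(.004,-h,.139)),
('top0',T((180,236)),(.049,h,.099)),('top0',T((482,333)),(.049,-h,.099)),
('top0',T((215,115)),(.094,h,.099)),('top0',T((515,213)),(.094,-h,.099)),
('sc0',S((360,72)),(-.004,h,.139)),('sc0',S((95,88)),(-.004,-h,.139))]
print('CARD');c=fit(obs,[.5,-.22,-.3])
A=lambda p:un([p],178,155,10)[0]; B=lambda p:un([p],310,170,9)[0]
obs=[('sc0',B((485,215)),(0,0,.01)),('sc0',B((515,92)),(0,0,.08)),('sc0',B((105,305)),(0,-.128,.01)),('sc0',B((112,182)),(0,-.128,.08)),
('sc0',B((563,368)),(.062,0,.01)),('sc0',B((605,240)),(.062,0,.08)),
('top0',A((640,378)),(0,-.128,.08)),('top0',A((165,95)),(.062,0,.08)),('top0',A((150,335)),(0,0,.08)),('top0',A((118,92)),(.062,.012,.08)),('top0',A((92,380)),(-.012,.012,.08)),('top0',A((640,420)),(-.012,-.128,.08))]
print('CORNER');k=fit(obs,[.52,.22,-.08])
R=lambda a:np.array([[np.cos(a),-np.sin(a)],[np.sin(a),np.cos(a)]])
g=k[:2]+R(k[2])@[.004,-.055]
print('goal card centre',g,'shift cm',(g-c[:2])*100,'turn deg',np.degrees(k[2]-c[2]))
o=bot.observe();y=o['tool_rot'][2]
# tool pointing down: R=Rz(yaw)Rx(pi): tool y axis = (sin yaw,-cos yaw)
want=[(c[2]+np.pi/2+n*np.pi) for n in(-1,0,1)]
print('to card cm',(c[:2]-o['position'][:2])*100,'dyaw deg',[np.degrees(v-y) for v in want],'q7',o['qpos'][6])
E
python3 fit.py | sed -n '/CARD/,$p'
```

```text
CARD
[ 0.4963 -0.2215 -0.3047] res px [[1.0, -0.3], [-0.3, 0.4], [-0.1, -0.3], [-0.1, -0.5], [0.1, -0.3], [0.0, -0.7], [0.2, -2.1], [-0.4, -2.0]]
CORNER
[ 0.5251  0.227  -0.0803] res px [[-1.0, 0.4], [-0.5, -1.3], [-0.4, 1.0], [0.6, -0.5], [-0.9, 0.2], [-1.2, -0.6], [0.5, -0.3], [-0.4, -0.6], [-1.6, -0.1], [-0.4, -0.7], [-1.1, -0.2], [0.1, 0.3]]
goal card centre [0.5247 0.1719] shift cm [ 2.846  39.3414] turn deg 12.857080913260551
to card cm [ 28.3892 -80.903 ] dyaw deg [np.float64(-267.5852188634686), np.float64(-87.58521886346854), np.float64(92.41478113653147)] q7 -0.11278435340959174
```

```bash
python3 -m crank '{"travel":[[4,-3,1],[8,-6,2],[12,-9,3],[16,-12,4],[20,-15,5]],"turn":[[0,0,-7],[0,0,-14],[0,0,-21],[0,0,-28],[0,0,-35]],"gripper":[0,0,0,0,0]}'
python3 -m crank '{"travel":[[1,-4.5,0],[2,-9,0],[3,-13.5,0],[4,-18,0],[5,-22.5,0]],"turn":[[0,0,-6],[0,0,-12],[0,0,-18],[0,0,-24],[0,0,-30]],"gripper":[0,0,0,0,0]}'
python3 -m crank '{"travel":[[1,-4.5,0],[2,-9,0],[3,-13.5,0],[3.4,-18,0],[3.4,-22.5,0]],"turn":[[0,0,-5],[0,0,-10],[0,0,-15],[0,0,-20],[0,0,-22]],"gripper":[0,0,0,0,0]}'
```

```text
clock: 0.6
position: [0.4098, 0.4392, 0.2806]
tool_rot: [-3.141, -0.0, 2.179]
force: [-0.4, 1.1, 0.6]
grip_width: 0.0853
finger_force: 0.0
clock: 1.1
position: [0.4585, 0.2138, 0.2803]
tool_rot: [-3.141, -0.0, 1.656]
force: [1.3, 0.1, 0.7]
grip_width: 0.0855
finger_force: 0.0
clock: 1.6
position: [0.4926, -0.0111, 0.2802]
tool_rot: [3.142, 0.0, 1.273]
force: [-0.1, 0.3, -0.1]
grip_width: 0.0855
finger_force: 0.0
```

```bash
python3 -m crank '{"travel":[[0.1,-4.5,0],[0.2,-9,0],[0.3,-13.5,0],[0.4,-18,0],[0.4,-21,0]],"turn":[[0,0,0],[0,0,0],[0,0,0],[0,0,0],[0,0,-0.4]],"gripper":[0,0,0,0,0]}'
python3 - <<'E'
from h import *
grab('wrist','w1');grab('scene','s1');o=bot.observe();print(o['position'],o['tool_rot'],cal('w1')[2].round(3).tolist())
E
```

```text
clock: 2.1
position: [0.4959, -0.2224, 0.2803]
tool_rot: [-3.142, 0.001, 1.267]
force: [0.6, 1.0, -0.1]
grip_width: 0.0855
finger_force: 0.0
[ 0.49547785 -0.22360236  0.28018626] [-3.14156057e+00  1.81187296e-03  1.26370474e+00] [[0.954, -0.3, 0.001, -0.539], [-0.286, -0.908, 0.307, -0.115], [-0.091, -0.293, -0.952, 0.408], [0.0, 0.0, 0.0, 1.0]]
```

View pics/w1.png

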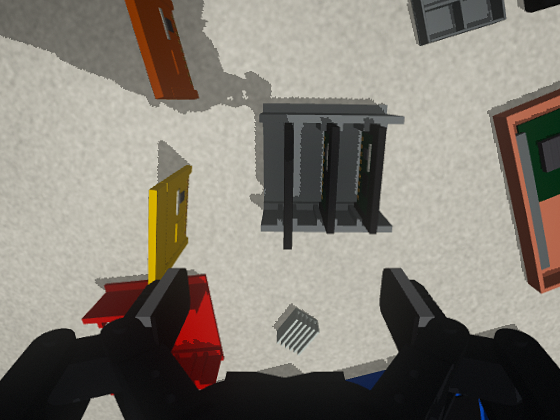

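In the wrist view the tall card's top runs from (288.5,123) to (287.5,248), in the rack slot nearest the yellow look-alike, and the fingers straddle its line.

Run:
```python
from h import *
i=cv2.imread('pics/w1.png')
for v in(160,200,240): print(v,i[v,274:304].mean(1).astype(int).tolist())
P=w('w1',[[288.5,123],[287.5,248]],.139);print(P,P.mean(0),np.linalg.norm(P[1]-P[0]),np.arctan2(P[0,0]-P[1,0],-(P[0,1]-P[1,1])))
```

```text
160 [62, 62, 64, 63, 63, 62, 62, 62, 62, 63, 28, 30, 24, 25, 26, 26, 26, 25, 31, 60, 109, 106, 105, 104, 106, 108, 106, 56, 59, 59]
200 [64, 62, 63, 63, 62, 61, 61, 60, 62, 61, 26, 33, 33, 32, 32, 33, 33, 35, 29, 62, 60, 58, 59, 60, 59, 59, 58, 60, 61, 61]
240 [178, 182, 186, 190, 189, 185, 181, 184, 185, 86, 34, 38, 39, 40, 40, 39, 40, 44, 148, 189, 181, 185, 185, 186, 185, 184, 184, 187, 188, 188]
[[ 0.5168577  -0.16488206  0.139     ]
 [ 0.48230773 -0.27309897  0.139     ]] [ 0.49958271 -0.21899052  0.139     ] 0.11359842187087442 2.8325558272160856
```

```bash
python3 -m crank '{"travel":[[0.4,0.3,-3],[0.4,0.3,-7],[0.4,0.3,-11],[0.4,0.3,-15],[0.4,0.3,-17.2]],"turn":[[0,0,0],[0,0,0],[0,0,0],[0,0,0],[0,0,0]],"gripper":[0,0,0,0,0]}' 60
python3 -m crank '{"travel":[[0,0,0],[0,0,0],[0,0,0],[0,0,0],[0,0,0]],"turn":[[0,0,0],[0,0,0],[0,0,0],[0,0,0],[0,0,0]],"gripper":[0.4,0.7,0.85,1,1]}' 60
python3 -m crank '{"travel":[[0,0,0],[0,0,0],[0,0,0],[0,0,0],[0,0,0]],"turn":[[0,0,0],[0,0,0],[0,0,0],[0,0,0],[0,0,0]],"gripper":[1,1,1,1,1]}' 60
```

```text
clock: 2.7
position: [0.4994, -0.2151, 0.1054]
tool_rot: [-3.138, -0.0, 1.27]
force: [0.2, -0.3, 0.1]
grip_width: 0.0853
finger_force: 0.0
clock: 3.2
position: [0.5011, -0.2163, 0.1092]
tool_rot: [3.14, -0.0, 1.27]
force: [0.3, -0.4, 0.1]
grip_width: 0.0124
finger_force: 0.0
clock: 3.7
position: [0.5011, -0.2164, 0.1092]
tool_rot: [3.14, -0.0, 1.269]
force: [-0.5, 1.5, 9.8]
grip_width: 0.007
finger_force: 59.0
```

```bash
python3 -m crank '{"travel":[[0,0,0.5],[0,0,1.5],[0,0,3],[0,0,4.5],[0,0,6]],"turn":[[0,0,0],[0,0,0],[0,0,0],[0,0,0],[0,0,0]],"gripper":[1,1,1,1,1]}' 100
python3 -m crank '{"travel":[[0,0,2],[0,0,4],[0,0,6],[0,0,8],[0,0,9]],"turn":[[0,0,0],[0,0,0],[0,0,0],[0,0,0],[0,0,0]],"gripper":[1,1,1,1,1]}'
python3 - <<'E'
from h import *
grab('scene','s2');crop('s2',150,130,310,290,4,'c5');grab('wrist','w2')
i=cv2.imread('pics/c5.png')[:600];j=cv2.imread('pics/w2.png');cv2.imwrite('pics/c6.png',cv2.hconcat([cv2.resize(i,(400,375)),cv2.resize(j,(400,375))]))
E
```

```text
clock: 4.2
position: [0.5005, -0.2163, 0.1696]
tool_rot: [3.141, -0.0, 1.269]
force: [0.1, 0.2, -1.9]
grip_width: 0.0063
finger_force: 97.5
clock: 4.7
position: [0.5008, -0.2166, 0.2604]
tool_rot: [3.14, -0.0, 1.269]
force: [0.7, 0.3, -1.7]
grip_width: 0.0064
finger_force: 97.7
```

View pics/c6.png

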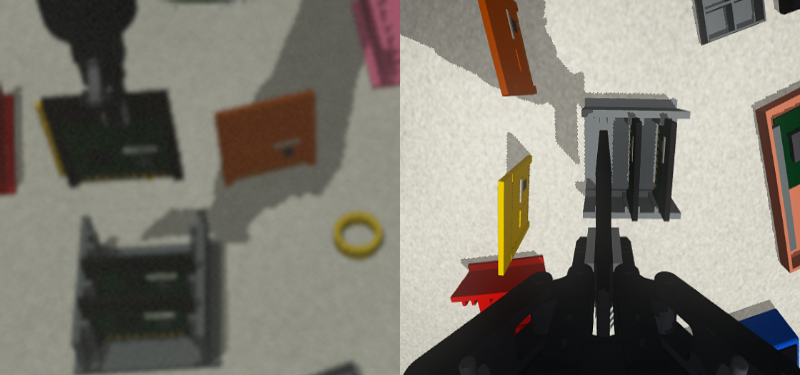

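The board hangs upright and clear of the rack, and both short boards are still in their slots. Now I'll carry it to a pre-approach point outside the corner.

```bash
python3 -m crank '{"travel":[[0.4,2,0],[0.8,5,0],[1.2,9,0],[1.6,13,0],[2,17,0]],"turn":[[0,0,1],[0,0,2],[0,0,4],[0,0,5],[0,0,6]],"gripper":[1,1,1,1,1]}'
python3 -m crank '{"travel":[[0.4,4,0],[0.8,8,0],[1.2,12,0],[1.5,16,0],[1.7,18,0]],"turn":[[0,0,2],[0,0,3],[0,0,5],[0,0,6],[0,0,6.7]],"gripper":[1,1,1,1,1]}'
python3 -m crank '{"travel":[[0,1,0],[0,2,0],[0,2,0],[0,2,0],[0,2,0]],"turn":[[0,0,0],[0,0,0],[0,0,0],[0,0,0],[0,0,0]],"gripper":[1,1,1,1,1]}'
python3 - <<'E'
from h import *
o=bot.observe();print(o['position'],o['tool_rot'],o['force']);grab('top','t3');grab('scene','s3')
crop('t3',170,140,270,220,4,'a');crop('s3',290,120,390,240,4,'b')
a=cv2.imread('pics/a.png');b=cv2.imread('pics/b.png');cv2.imwrite('pics/c7.png',cv2.hconcat([a,cv2.resize(b,(267,320))]))
E
```

```text
clock: 5.3
position: [0.52, -0.0447, 0.2575]
tool_rot: [-3.14, 0.0, 1.375]
force: [0.9, 1.3, -2.5]
grip_width: 0.0065
finger_force: 97.7
clock: 5.8
position: [0.5369, 0.1374, 0.2572]
tool_rot: [-3.14, -0.0, 1.495]
force: [-0.2, 0.9, -0.8]
grip_width: 0.0065
finger_force: 97.7
clock: 6.3
position: [0.5377, 0.1524, 0.2584]
tool_rot: [3.141, 0.0, 1.489]
force: [-0.2, -0.4, -1.7]
grip_width: 0.0066
finger_force: 97.7
[0.53767343 0.15244104 0.25842122] [3.14146930e+00 1.79054272e-04 1.48926841e+00] [-0.2321361 -0.3887055 -1.7215828]
```

View pics/c7.png

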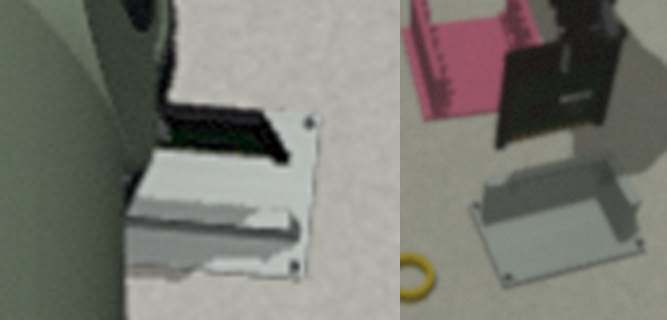

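The board hangs above the plate at the +x side of the fixture, clear of both fences. I'll compare its bottom corners, scene (326.7,175.4) and (366,166.4) and top (241,179.5), with my model.

Run:
```python
from h import *
np.set_printoptions(precision=4,suppress=True)
t=np.array([.5377,.1524]);a=-.0815
n=np.array([np.cos(a),np.sin(a)]);y=np.array([-np.sin(a),np.cos(a)]);c=t-.003*y
for z in(.163,):
  P=[[*(c+sx*.004*n+sy*.055*y),z] for sx in(-1,1) for sy in(-1,1)]
  print(np.array(P)[:,:2]);print('sc',px('s3',P));print('top',px('t3',P))
print('meas sc L,R',w('s3',[[326.7,175.4],[366,166.4]],.163),'top R',w('t3',[[241.2,179.5]],.163))
```

```text
[[0.529  0.0949]
 [0.5379 0.2046]
 [0.537  0.0943]
 [0.5459 0.2039]]
sc [[325.745  173.643 ]
 [365.8913 164.0039]
 [326.855  175.9748]
 [367.1454 166.2551]]
top [[240.157  180.86  ]
 [192.3458 177.0168]
 [240.499  177.3818]
 [192.7321 173.5672]]
meas sc L,R [[0.5351 0.0947 0.163 ]
 [0.5453 0.2009 0.163 ]] top R [[0.5321 0.0926 0.163 ]]
```

```bash
python3 -m crank '{"travel":[[0,0,-2],[0,0,-5],[0,0,-8],[0,0,-11],[0,0,-13]],"turn":[[0,0,0],[0,0,0],[0,0,0],[0,0,0],[0,0,0]],"gripper":[1,1,1,1,1]}'
python3 -m crank '{"travel":[[0,0,-0.5],[0,0,-1],[0,0,-1],[0,0,-1],[0,0,-1]],"turn":[[0,0,0],[0,0,0],[0,0,0],[0,0,0],[0,0,0]],"gripper":[1,1,1,1,1]}'
python3 -m crank '{"travel":[[-0.2,0,0],[-0.4,0,0],[-0.6,0.1,0],[-0.8,0.1,0],[-1,0.1,0]],"turn":[[0,0,0],[0,0,0],[0,0,0],[0,0,0],[0,0,0]],"gripper":[1,1,1,1,1]}'
```

```text
clock: 6.9
position: [0.537, 0.1531, 0.1266]
tool_rot: [-3.14, 0.001, 1.49]
force: [-0.1, 0.3, -0.4]
grip_width: 0.0065
finger_force: 97.7
clock: 7.4
position: [0.538, 0.1539, 0.1192]
tool_rot: [3.14, -0.001, 1.491]
force: [1.4, -0.3, -0.7]
grip_width: 0.0062
finger_force: 97.6
clock: 7.9
position: [0.5273, 0.1548, 0.1183]
tool_rot: [-3.142, 0.0, 1.491]
force: [-1.3, -0.4, -1.1]
grip_width: 0.0067
finger_force: 97.6
```

```bash
python3 -m crank '{"travel":[[0,0.4,0],[0.1,0.8,0],[0.1,1.2,0],[0.1,1.5,0],[0.1,1.6,0]],"turn":[[0,0,0],[0,0,0],[0,0,0],[0,0,0],[0,0,0]],"gripper":[1,1,1,1,1]}'
python3 -m crank '{"travel":[[0,0.1,0],[0,0.2,0],[0,0.3,0],[0,0.4,0],[0,0.4,0]],"turn":[[0,0,0],[0,0,0],[0,0,0],[0,0,0],[0,0,0]],"gripper":[1,1,1,1,1]}'
```

```text
clock: 8.4
position: [0.5286, 0.1712, 0.1182]
tool_rot: [-3.142, 0.0, 1.492]
force: [0.3, 0.2, -1.3]
grip_width: 0.0063
finger_force: 97.6
clock: 8.9
position: [0.5286, 0.1748, 0.1183]
tool_rot: [3.142, -0.0, 1.491]
force: [0.8, 0.2, -1.2]
grip_width: 0.0066
finger_force: 97.6
```

```bash
python3 -m crank '{"travel":[[0,0.1,0],[0,0.2,0],[0,0.2,0],[0,0.2,0],[0,0.2,0]],"turn":[[0,0,0],[0,0,0],[0,0,0],[0,0,0],[0,0,0]],"gripper":[1,1,1,1,1]}'
python3 -m crank '{"travel":[[0,0.1,0],[0,0.2,0],[0,0.2,0],[0,0.2,0],[0,0.2,0]],"turn":[[0,0,0],[0,0,0],[0,0,0],[0,0,0],[0,0,0]],"gripper":[1,1,1,1,1]}'
```

```text
clock: 9.4
position: [0.5286, 0.1766, 0.1183]
tool_rot: [-3.142, 0.0, 1.491]
force: [0.1, -0.5, -1.5]
grip_width: 0.0064
finger_force: 97.6
clock: 9.9
position: [0.5286, 0.1785, 0.1183]
tool_rot: [-3.142, 0.0, 1.491]
force: [-0.1, -1.6, -1.5]
grip_width: 0.0063
finger_force: 97.7
```

```bash
python3 -m crank '{"travel":[[0,0.1,0],[0,0.1,0],[0,0.1,0],[0,0.1,0],[0,0.1,0]],"turn":[[0,0,0],[0,0,0],[0,0,0],[0,0,0],[0,0,0]],"gripper":[1,1,1,1,1]}'
python3 -m crank '{"travel":[[0,0.1,0],[0,0.1,0],[0,0.1,0],[0,0.1,0],[0,0.1,0]],"turn":[[0,0,0],[0,0,0],[0,0,0],[0,0,0],[0,0,0]],"gripper":[1,1,1,1,1]}'
```

```text
clock: 10.4
position: [0.5285, 0.1788, 0.1183]
tool_rot: [-3.141, 0.001, 1.49]
force: [-0.8, -6.7, 1.2]
grip_width: 0.0064
finger_force: 98.1
clock: 10.9
position: [0.5286, 0.179, 0.1184]
tool_rot: [-3.141, 0.002, 1.49]
force: [-1.0, -11.1, 2.3]
grip_width: 0.0063
finger_force: 98.5
```

Contact with the short fence came within a few mm of the expected spot. Next, press towards the long fence.

```bash
python3 -m crank '{"travel":[[-0.1,0,0],[-0.2,0,0],[-0.2,0,0],[-0.2,0,0],[-0.2,0,0]],"turn":[[0,0,0],[0,0,0],[0,0,0],[0,0,0],[0,0,0]],"gripper":[1,1,1,1,1]}'
python3 -m crank '{"travel":[[-0.1,0,0],[-0.2,0,0],[-0.2,0,0],[-0.2,0,0],[-0.2,0,0]],"turn":[[0,0,0],[0,0,0],[0,0,0],[0,0,0],[0,0,0]],"gripper":[1,1,1,1,1]}'
```

```text
clock: 11.4
position: [0.527, 0.1792, 0.1184]
tool_rot: [3.141, 0.001, 1.49]
force: [2.1, -9.6, -0.6]
grip_width: 0.0062
finger_force: 97.9
clock: 11.9
position: [0.5255, 0.1793, 0.1184]
tool_rot: [3.14, 0.001, 1.49]
force: [4.8, -9.2, -3.8]
grip_width: 0.0065
finger_force: 98.1
```

```bash
python3 -m crank '{"travel":[[-0.1,0,0],[-0.2,0,0],[-0.2,0,0],[-0.2,0,0],[-0.2,0,0]],"turn":[[0,0,0],[0,0,0],[0,0,0],[0,0,0],[0,0,0]],"gripper":[1,1,1,1,1]}'
python3 -m crank '{"travel":[[-0.1,0,0],[-0.2,0,0],[-0.2,0,0],[-0.2,0,0],[-0.2,0,0]],"turn":[[0,0,0],[0,0,0],[0,0,0],[0,0,0],[0,0,0]],"gripper":[1,1,1,1,1]}'
```

```text
clock: 12.4
position: [0.5248, 0.1793, 0.1186]
tool_rot: [3.137, 0.001, 1.489]
force: [12.6, -8.6, -10.8]
grip_width: 0.0067
finger_force: 98.0
clock: 12.9
position: [0.5241, 0.1794, 0.1188]
tool_rot: [3.134, 0.0, 1.489]
force: [20.6, -9.2, -14.7]
grip_width: 0.0065
finger_force: 97.9
```

```bash
python3 -m crank '{"travel":[[0,0.1,0],[0,0.1,0],[0,0.1,0],[0,0.1,0],[0,0.1,0]],"turn":[[0,0,0],[0,0,0],[0,0,0],[0,0,0],[0,0,0]],"gripper":[1,1,1,1,1]}'
python3 - <<'E'
from h import *
o=bot.observe();print(o['force'],o['moment'],abs(o['qd']).max())
grab('top','t4');grab('scene','s4');grab('wrist','w4')
crop('s4',305,130,390,230,5,'b')
a=cv2.imread('pics/b.png');b=cv2.imread('pics/w4.png')
cv2.imwrite('pics/c8.png',cv2.hconcat([cv2.resize(a,(425,500)),b[:,90:465][:420].copy() if 0 else cv2.resize(b[:,90:371],(335,500))]))
t=np.array([.5241,.1794]);a=-.0805
n=np.array([np.cos(a),np.sin(a)]);y=np.array([-np.sin(a),np.cos(a)]);c=t-.003*y
k=np.array([.5251,.227]);print('card in corner',(c-k)@n,(c-k)@y)
E
```

```text
clock: 13.4
position: [0.5242, 0.1796, 0.1189]
tool_rot: [3.134, 0.001, 1.489]
force: [20.2, -13.2, -10.9]
grip_width: 0.0062
finger_force: 98.5
[ 20.21531629 -13.2078697  -10.89926125] [-3.45682491 -5.32473455 -0.12215566] 0.0018464941951024908
card in corner 0.002830901212704638 -0.05052626640420966
```

View pics/c8.png

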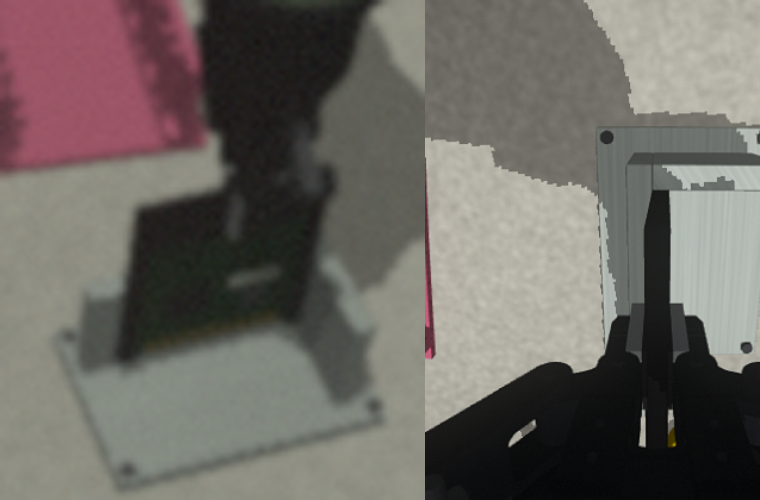

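The wrist view shows the board's side edge meeting the short fence and its face on the long fence. Forces are steady at about 20 N and 13 N, and the underside is about 14 mm above the plate. Handing in.

```bash
python3 -c "
from workcell import bot
print(bot.job_done())"
```

```text
the job is handed in; nothing more can be done
None
```

The tall board is out of the rack and held upright in the fixture's inner corner, pressing on the long fence with about 20 N and on the short fence with about 13 N, its lower edge about 14 mm above the plate; I handed the job in, but no verdict came back.

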